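# Turn a housing cover over against the turn-over guide

## Robot

A 6-joint arm with a two-finger parallel gripper is mounted at the origin on a cart in front of the work surface, level with it; the furniture and walls round the work are solid. World frame = base frame: x ahead of the robot, y to its left, z up, the work surface at z = 0. Lengths are in m, angles in rad, forces in N, time in s.
With the tool pointing down it reaches from about 0.375 to 0.9 m from the base axis. Payload 3.1 kg.
Tool frame: the origin (TCP) lies midway between the tips of the shut fingers; the grasp point (between the pads) lies 19 mm behind it (grip_depth is the distance from the TCP to the grasp point, in m); z points along the fingers, y is the line along which they close (so a half turn about z gives the same grasp; the last joint's range is limited). The gripper opens to 87 mm and grips with 3 to 60 N. Pads are 19 mm wide; open, the fingers measure 117 mm over their backs; the gripper's body (75 mm by 190 mm) begins 51 mm behind the grasp point.
Start: joints at [-1.313, 0.527, 1.433, -0, 1.181, -0.178], TCP at [0.264, -0.567, 0.223] pointing down, gripper open.
Joint ranges: [-3.08, 3.08], [-0.75, 2.2], [0.22, 2.44], [-1.43, 4.57], [0, 2.65], [-2.85, 2.85]. Speed limits (rad/s): [2.79, 2.79, 3.14, 3.14, 3.14, 3.14].

## Interface

Orientations are given as a rotation vector (axis times angle).
In Python, from cell import * gives the robot as it stands.
- The arm moves only by the tool apply_moves, never from a script. Its argument "plan" is a list of rows, each an object with "jaw": the opening in per cent of the stroke, from 0 (shut) to 100 (fully open); "xyz": the shift along the tool's x, y, z in units of 50 mm (1.0 is 50 mm), a list of three; "yaw": the turn about the tool's z in units of 8 degrees (1.0 is 8 degrees). A call has exactly 5 rows; each row shifts and turns the commanded pose from where the row before left it, along the tool's axes as they then stand; what a row does not reach is not made up. A row lasts 1/10 s, in which the tool goes at most 50 mm and 8.59 degrees, less where a joint would pass 70% of its speed; a pose out of reach is approached as far as the arm can. A call is refused whole if a number of a shift passes 1 or a number of a turn 1, either way. A call with a gripper value outside its range is refused whole. The fingers move at their own pace and stop on an object; the grip force is fixed at half the most. Time passes only in rows, so rows that do not move let the fingers close, or fill a call up. It gives the time, the measured TCP pose, the force, the opening and the grip force at its end, in the units of the state.
- read_state(): the state, without advancing time (a new reading comes with each control period).
- snapshot(name): name is "scene" or "top"; returns the picture (384x512x3 uint8, blue, green, red); there is no depth.
- calibration(name): a dict with "fx", "fy", "cx", "cy" (pixels), "k1" (the pictures are not rectified: a ray, as slopes to the right and down, at radius r is drawn at 1 + k1 r^2 times it, then the intrinsics apply), "world_to_cam" (4x4, takes a point from world to camera coordinates). Camera axes: x right, y down, z forward; pixel columns grow to the right and rows downward; lengths in m; the calibration is good to about 2 mm. A picture is of the moment at which its call begins. calibration takes no time and is no camera call.
- sign_off(): hands the job in; it is judged then, once.
The state is a dict: "time": time; "joints": joint angles; "qd": joint speeds; "effort": joint torques, N m; "eef_pos": TCP position; "ee_rot": TCP orientation; "ft_force": force on the tool from outside, world axes, zero at the start; "moment": the same for the moment, N m; "grip_width": finger opening in m; "gripper_force": force on a finger pad.
Only numpy, scipy, OpenCV 4.12 (cv2) and the standard library are available. Lean on these libraries where they do the work, as an engineer would, in place of code of your own. Each camera call takes 0.05 s, during which the arm holds its last target. There are 200 camera calls.

## Task

Turn over the loose metal cover that lies in front of the upright bent-sheet guide, without gripping or lifting it: gently push it along the bench against the guide until it rides up and stands leaning steeply on it, let go so that it leans there by itself for a moment, then reach behind its upper edge and push it over towards the robot, so that it ends lying flat on the bench in front of the guide with its other side (the one with the black gasket frame) up. Leave the second cover, which is already gasket side up, and the other things on the bench alone.

Things in the scene. Friction and masses are not known exactly. Their poses are not given: they have to be found in the camera images.
- cover: the cover to turn: flat aluminium plate 130 x 100 x 8 mm, 0.16 kg. Origin at its middle. Own x along the 130 mm, y along the 100 mm, z out of the plain side with four screw heads (up at the start, down at the end); the black gasket frame is on the other side. Starts flat, its 130 mm side within 12 degrees of the guide's x, its guide-side end 15 to 50 mm before the foot.
- guide: turn-over guide fixed to the bench: slick bent aluminium sheet, 4 mm thick, 190 mm wide along its y. Origin: middle of its front foot line, on the bench; x horizontal, from the foot into the guide (away from the robot, yaw within 18 degrees), z up. Its face runs in x, z from (0, 0) through (17, 10), (31, 28), (40, 50) to the top edge (45, 82) mm. Braces behind reach to x = 91, up to 70 mm high.
- guide_top (a point): middle of the guide's top edge, 82 mm above the bench. The cover rides up as its robot-side end is pushed low along the guide's x. Stop with that end at the foot line (farther it jams): it leans at 61 degrees and stays when released, its upper edge 32 mm above this point and 13 mm beyond it. Pushed from behind there towards the robot it pivots on its lower end and falls flat.
- cover_done: second, identical cover 130 x 100 x 8 mm, lying to the right, already gasket side up (its z points down); leave it alone. Origin at its middle.
- tape: roll of black tape, 62 mm across, 19 mm high, to the left of the guide; leave alone. Origin under its middle.
- bush: small plastic flanged bush, 24 mm across, 22 mm high; leave alone. Origin under its middle.
- nut: small grey nut, 24 mm across, 14 mm high; leave alone. Origin under its middle.
- driver: screwdriver with blue and black handle, 163 mm long, 31 mm high, lying on the left; leave alone. Origin under its middle.
- spacer: pale block with two holes, 30 x 50 x 20 mm, to the right of the guide; leave alone. Origin under its middle.
- tin: round tin, 57 mm across, 24 mm high, on the right; leave alone. Origin under its middle.
Mind the look-alikes: they are no part of the job. Leave any brown look-alike of the cover alone.

How it is judged:
By the outcome, as a careful person would: the job done as asked, in the order asked, and still so for the second after the job is handed in, with the robot touching nothing.
It also fails if it takes over 48 s, if anything falls off the work surface, if the arm or the gripper's body presses on something with over 40 N, if the wrist force passes 120 N, or if a joint passes its speed limit or range.

## Working session

There is one attempt and no reset: what is moved stays moved. The work goes in short steps, Python scripts to look and compute and a tool call to move; the robot and the scene stay as the last step left them, time stands still between calls to the robot, and variables do not carry over. Pictures are saved under pics/ and viewed, at most 10 in all, crops included, and the job is handed in when it is done.

Besides the shell and the picture viewer there is one more tool, called after ">>>" as name(argument=value, ...), one argument or row to a line, values as JSON. apply_moves: Moves the arm, as the interface text tells. Its arguments: {"type":"object","properties":{"plan":{"type":"array"}},"required":["plan"]}

```bash
mkdir -p pics; ls
python3 - <<'E'
from cell import *
import cv2
for n in("scene","top"):
    cv2.imwrite(f"pics/{n}0.png",snapshot(n)); c=calibration(n); print(n,c)
print(read_state())
E
```

```text
pics
scene {'fx': 371.3815877741461, 'fy': 371.3815877741461, 'cx': 257.780956332812, 'cy': 194.634687084038, 'k1': -0.08427861907804547, 'world_to_cam': array([[ 0.87177178, -0.48976487,  0.01201423, -0.47333368],
       [-0.22609065, -0.42395051, -0.87701139,  0.15529001],
       [ 0.43462281,  0.76183748, -0.48031934,  0.92259995],
       [ 0.        ,  0.        ,  0.        ,  1.        ]])}
top {'fx': 420.9609839989882, 'fy': 420.9609839989882, 'cx': 252.03527274135794, 'cy': 191.21821567550614, 'k1': -1.1471322274180525e-05, 'world_to_cam': array([[-0.02587898, -0.99961932, -0.00956563, -0.03653983],
       [-0.99205383,  0.02685931, -0.12291367,  0.52310518],
       [ 0.12312381,  0.00630874, -0.99237127,  1.21254329],
       [ 0.        ,  0.        ,  0.        ,  1.        ]])}
{'time': 0.1, 'joints': array([-1.31352246e+00,  5.28370516e-01,  1.43377723e+00, -8.85782394e-06,
        1.18139473e+00, -1.78512374e-01]), 'qd': array([-0.00025086, -0.00166443, -0.00249976, -0.00024117,  0.00061754,
        0.00032461]), 'effort': array([-9.96748749e-04, -4.40988564e+01, -1.77150500e+01,  6.34464598e-02,
        5.34113555e-02, -4.05483433e-05]), 'eef_pos': array([ 0.26367384, -0.56592996,  0.22167016]), 'ee_rot': array([-3.06540683e+00, -6.78711705e-01,  1.33357363e-04]), 'ft_force': array([-0.43806372,  0.6500743 ,  0.38995683]), 'moment': array([-0.01829872, -0.01854822,  0.06048117]), 'gripper_force': 0.0, 'grip_width': 0.08699768327714957}
```

View pics/scene0.png

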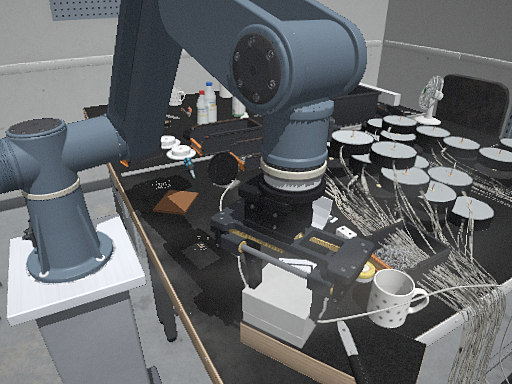

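View pics/top0.png

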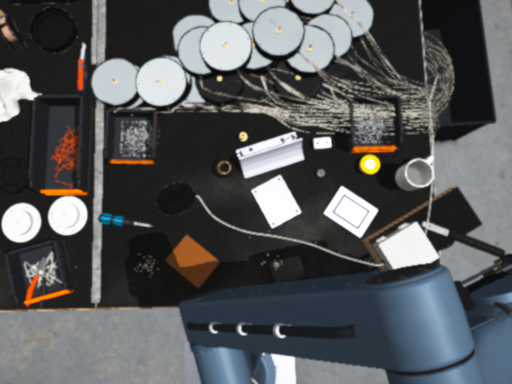

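Top view: the candidates are a plain bright plate at (275,201) with screw heads, cover_done with its gasket frame at (350,210), and a brown look-alike at (193,262). I choose (275,201), which lies in front of the guide at (270,155). In the scene view the arm hides this area.

```bash
cat > h.py <<'E'
from cell import *
import cv2, numpy as np
def ray(n,uv):
    c=calibration(n); K=np.array([[c['fx'],0,c['cx']],[0,c['fy'],c['cy']],[0,0,1]])
    p=cv2.undistortPoints(np.array(uv,float).reshape(-1,1,2),K,np.array([c['k1'],0,0,0]))[:,0]
    M=c['world_to_cam'];R=M[:3,:3];o=-R.T@M[:3,3]
    return o,np.c_[p,np.ones(len(p))]@R
def onz(n,uv,z):
    o,d=ray(n,uv); return o+d*((z-o[2])/d[:,2])[:,None]
def proj(n,P):
    c=calibration(n); K=np.array([[c['fx'],0,c['cx']],[0,c['fy'],c['cy']],[0,0,1]])
    M=c['world_to_cam']; r=cv2.Rodrigues(M[:3,:3])[0]
    return cv2.projectPoints(np.array(P,float).reshape(-1,1,3),r,M[:3,3],K,np.array([c['k1'],0,0,0]))[0][:,0]
E
python3 - <<'E'
from h import *
im=cv2.imread("pics/top0.png")
g=cv2.cvtColor(im,cv2.COLOR_BGR2GRAY)
m=((g>120)*255).astype(np.uint8); 
cs,_=cv2.findContours(m,cv2.RETR_EXTERNAL,cv2.CHAIN_APPROX_NONE)
for c in cs:
    r=cv2.minAreaRect(c)
    if 225<r[0][0]<370 and 130<r[0][1]<240 and cv2.contourArea(c)>40:
        b=cv2.boxPoints(r); P=onz("top",b,.008)
        print(np.round(b).tolist(),cv2.contourArea(c)); print(P[:,:2].round(4).tolist(),np.linalg.norm(P-np.roll(P,1,0),axis=1).round(4),P.mean(0).round(4))
cv2.imwrite("pics/crop.png",cv2.resize(im[125:240,220:390],None,fx=4.6,fy=4.6,interpolation=cv2.INTER_CUBIC))
E
```

```text
[[190.0, 212.0], [196.0, 195.0], [383.0, 264.0], [377.0, 281.0]] 235.5
[[0.467, 0.1373], [0.5186, 0.1176], [0.2988, -0.4299], [0.2494, -0.408]] [0.5871 0.0553 0.59   0.054 ] [ 0.3835 -0.1457  0.008 ]
[[322.0, 213.0], [341.0, 184.0], [379.0, 210.0], [360.0, 238.0]] 1515.0
[[0.4537, -0.2577], [0.5391, -0.3196], [0.4595, -0.4292], [0.3754, -0.3669]] [0.1344 0.1055 0.1355 0.1046] [ 0.4569 -0.3433  0.008 ]
[[250.0, 190.0], [280.0, 173.0], [302.0, 212.0], [271.0, 229.0]] 1489.5
[[0.5301, -0.0432], [0.5789, -0.1373], [0.4571, -0.1982], [0.4094, -0.105]] [0.1356 0.106  0.1362 0.1047] [ 0.4939 -0.1209  0.008 ]
[[360.0, 154.0], [379.0, 154.0], [379.0, 173.0], [360.0, 173.0]] 285.0
[[0.63, -0.3813], [0.6284, -0.4389], [0.57, -0.4352], [0.5716, -0.3779]] [0.0585 0.0576 0.0585 0.0573] [ 0.6    -0.4083  0.008 ]
[[313.0, 137.0], [331.0, 137.0], [331.0, 148.0], [313.0, 148.0]] 182.0
[[0.687, -0.241], [0.6854, -0.2959], [0.6511, -0.2942], [0.6526, -0.2395]] [0.0343 0.055  0.0343 0.0548] [ 0.669  -0.2676  0.008 ]
[[235.0, 149.0], [299.0, 129.0], [308.0, 158.0], [244.0, 179.0]] 1869.0
[[0.6551, -0.0012], [0.7136, -0.1985], [0.6212, -0.2234], [0.5637, -0.0277]] [0.0952 0.2058 0.0956 0.204 ] [ 0.6384 -0.1127  0.008 ]
[[237.0, 136.0], [243.0, 131.0], [249.0, 137.0], [243.0, 142.0]] 51.5
[[0.6967, -0.0086], [0.7135, -0.0258], [0.6941, -0.0438], [0.6774, -0.0265]] [0.0264 0.0241 0.0264 0.024 ] [ 0.6954 -0.0262  0.008 ]
```

View pics/crop.png

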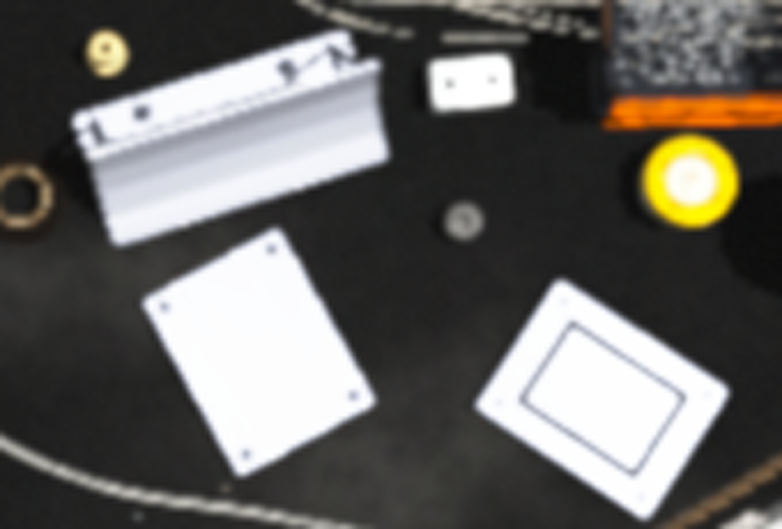

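The crop confirms the choice: screw heads are visible at (275,201) and the gasket frame on the right cover. The guide foot line runs from crop (118,245) to (388,157). A cable passes just behind the cover's near-left corner.

```bash
cat >> h.py <<'E'
F=onz("top",np.array([[118,245],[388,157]])/4.6+[220,125],0)
G0=F.mean(0); d=F[0]-F[1]; gy=d/np.linalg.norm(d); gx=np.array([gy[1],-gy[0],0])
T0=np.array([gx,gy,[0,0,1]])
def toG(p): return (np.atleast_2d(p)-G0)@T0.T
def toW(p): return np.atleast_2d(p)@T0+G0
E
python3 - <<'E'
from h import *
print("foot",F.round(4),np.linalg.norm(d),G0.round(4),np.degrees(np.arctan2(gx[1],gx[0])))
# top edge check z=.082
T=onz("top",np.array([[90,160],[380,65]])/4.6+[220,125],.082); print("top edge in G",toG(T).round(4))
c=np.array([[.5301,-.0432,.008],[.5789,-.1373,.008],[.4571,-.1982,.008],[.4094,-.105,.008]])
print("cover G",toG(c).round(4),toG(c.mean(0)).round(4))
for n in("scene","top"):
    M=calibration(n)['world_to_cam'];print(n,-M[:3,:3].T@M[:3,3])
cb=onz("top",np.array([[0,440],[100,483],[240,490],[330,505]])/4.6+[220,125],0.003);print("cable G",toG(cb).round(3))
x=np.array([.1212,.0613,0]);x/=np.linalg.norm(x); e=np.array([.4333,-.1517,0])
for k in(.02,.03,.05):print("behind",k,(e-k*x).round(4))
E
```

```text
foot [[ 0.5662 -0.0318  0.    ]
 [ 0.6205 -0.2127  0.    ]] 0.18888218536217175 [ 0.5933 -0.1222  0.    ] 16.693448752615677
top edge in G [[ 0.0436  0.0964  0.082 ]
 [ 0.0442 -0.0946  0.082 ]]
cover G [[-0.0379  0.0939  0.008 ]
 [-0.0182 -0.0103  0.008 ]
 [-0.1523 -0.0336  0.008 ]
 [-0.1712  0.0693  0.008 ]] [[-0.0949  0.0298  0.008 ]]
scene [ 0.04676558 -0.86885815  0.58502045]
top [ 0.36870994 -0.05822578  1.26724038]
cable G [[-0.099  0.208  0.003]
 [-0.146  0.154  0.003]
 [-0.178  0.069  0.003]
 [-0.206  0.017  0.003]]
behind 0.02 [ 0.4155 -0.1607  0.    ]
behind 0.03 [ 0.4065 -0.1652  0.    ]
behind 0.05 [ 0.3887 -0.1743  0.    ]
```

Guide: foot centre (0.593,-0.122), yaw 16.7°, width 189 mm and top edge at x 44, which matches the spec. The cover is at yaw 26.8°. I move above its near end.

>>> apply_moves(
  plan=[
    {"jaw": 35, "xyz": [0.63, -0.6, 0], "yaw": -0.2},
    {"jaw": 35, "xyz": [0.63, -0.6, 0], "yaw": 0},
    {"jaw": 35, "xyz": [0.63, -0.6, 0], "yaw": 0},
    {"jaw": 35, "xyz": [0.63, -0.6, 0], "yaw": 0},
    {"jaw": 35, "xyz": [0.63, -0.6, 0], "yaw": 0},
  ],
)

```text
time: 0.6
eef_pos: [0.3389, -0.3605, 0.2222]
ee_rot: [-3.057, -0.721, 0.0]
ft_force: [0.6, -0.3, 0.2]
grip_width: 0.0546
gripper_force: 0.0
```

>>> apply_moves(
  plan=[
    {"jaw": 35, "xyz": [0.63, -0.6, 0], "yaw": 0},
    {"jaw": 35, "xyz": [0.63, -0.6, 0], "yaw": 0},
    {"jaw": 35, "xyz": [0.63, -0.6, 0], "yaw": 0},
    {"jaw": 35, "xyz": [0.63, -0.6, 0], "yaw": 0},
    {"jaw": 35, "xyz": [0.3, -0.3, 0], "yaw": 0},
  ],
)

```text
time: 1.1
eef_pos: [0.4043, -0.175, 0.2223]
ee_rot: [-3.055, -0.725, 0.001]
ft_force: [-0.1, -1.0, -0.6]
grip_width: 0.031
gripper_force: 0.0
```

>>> apply_moves(
  plan=[
    {"jaw": 35, "xyz": [0.4, 0, 0.7], "yaw": 0},
    {"jaw": 35, "xyz": [0, 0, 0.9], "yaw": 0},
    {"jaw": 35, "xyz": [0, 0, 0.9], "yaw": 0},
    {"jaw": 35, "xyz": [0, 0, 0.7], "yaw": 0},
    {"jaw": 35, "xyz": [0, 0, 0], "yaw": 0},
  ],
)

```text
time: 1.6
eef_pos: [0.4195, -0.1676, 0.0587]
ee_rot: [-3.05, -0.72, 0.011]
ft_force: [0.4, 0.4, 0.1]
grip_width: 0.0304
gripper_force: 0.0
```

Run:
```python
from h import *
s=read_state(); print(s['eef_pos'],s['ee_rot'])
a=snapshot("top")[110:260,200:400]; b=snapshot("scene")[150:330,130:370]
a=cv2.resize(a,(400,300));b=cv2.resize(b,(400,300))
cv2.imwrite("pics/p1.png",np.hstack([a,b]))
```

```text
[ 0.41952871 -0.16758295  0.05873095] [-3.04963111 -0.72011527  0.01097462]
```

View pics/p1.png

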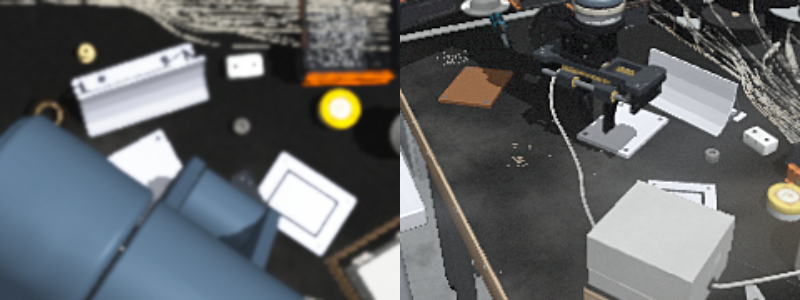

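The scene view shows the shut-ish fingers hanging just behind the cover's near end at (615,125), with the cable to the left. Going down.

>>> apply_moves(
  plan=[
    {"jaw": 35, "xyz": [0, 0, 0.4], "yaw": 0},
    {"jaw": 35, "xyz": [0, 0, 0.3], "yaw": 0},
    {"jaw": 35, "xyz": [0, 0, 0.2], "yaw": 0},
    {"jaw": 35, "xyz": [0, 0, 0.06], "yaw": 0},
    {"jaw": 35, "xyz": [0, 0, 0], "yaw": 0},
  ],
)

```text
time: 2.2
eef_pos: [0.423, -0.17, 0.0154]
ee_rot: [3.056, 0.722, 0.002]
ft_force: [0.4, 0.0, -1.2]
grip_width: 0.0305
gripper_force: 0.0
```

>>> apply_moves(
  plan=[
    {"jaw": 35, "xyz": [0, 0, 0.08], "yaw": 0},
    {"jaw": 35, "xyz": [0, 0, 0.08], "yaw": 0},
    {"jaw": 35, "xyz": [0, 0, 0.06], "yaw": 0},
    {"jaw": 35, "xyz": [0, 0, 0], "yaw": 0},
    {"jaw": 35, "xyz": [0, 0, 0], "yaw": 0},
  ],
)

```text
time: 2.7
eef_pos: [0.4223, -0.1695, 0.0034]
ee_rot: [-3.057, -0.722, 0.0]
ft_force: [-0.5, -0.7, 0.7]
grip_width: 0.0307
gripper_force: 0.0
```

>>> apply_moves(
  plan=[
    {"jaw": 35, "xyz": [0.12, 0, 0], "yaw": 0},
    {"jaw": 35, "xyz": [0.12, 0, 0], "yaw": 0.2},
    {"jaw": 35, "xyz": [0.1, 0, 0], "yaw": 0.3},
    {"jaw": 35, "xyz": [0.1, 0, 0], "yaw": 0.3},
    {"jaw": 35, "xyz": [0.1, 0, 0], "yaw": 0.3},
  ],
)

```text
time: 3.2
eef_pos: [0.4469, -0.158, 0.0036]
ee_rot: [-3.104, -0.483, 0.002]
ft_force: [-1.7, -0.9, 0.8]
grip_width: 0.0306
gripper_force: 0.6
```

>>> apply_moves(
  plan=[
    {"jaw": 35, "xyz": [0.08, 0, 0], "yaw": 0.15},
    {"jaw": 35, "xyz": [0.1, 0, 0], "yaw": 0},
    {"jaw": 35, "xyz": [0.1, 0, 0], "yaw": 0},
    {"jaw": 35, "xyz": [0.1, 0, 0], "yaw": 0},
    {"jaw": 35, "xyz": [0, 0, 0], "yaw": 0},
  ],
)

```text
time: 3.7
eef_pos: [0.4663, -0.1531, 0.0036]
ee_rot: [3.108, 0.453, 0.002]
ft_force: [-0.7, -0.1, 0.7]
grip_width: 0.0307
gripper_force: 0.0
```

```bash
cat >> h.py <<'E'
def st():
    s=read_state(); R=cv2.Rodrigues(s['ee_rot'])[0]; x=R[:,0]
    print("t",s['time'],"G mm",(toG(s['eef_pos'])*1000).round(1),"yaw rel",(np.degrees(np.arctan2(x[1],x[0]))-16.69).round(2),"F_G",(T0@s['ft_force']).round(2))
def pic(name):
    a=cv2.resize(snapshot("top")[110:210,220:353],(400,300),interpolation=cv2.INTER_CUBIC); b=cv2.resize(snapshot("scene")[150:270,210:370],(400,300),interpolation=cv2.INTER_CUBIC)
    cv2.imwrite(name,np.hstack([a,b]))
E
python3 -c "
from h import *
st();pic('pics/p2.png')"
```

```text
t 3.7 G mm [[-130.5    6.9    3.6]] yaw rel -0.09 F_G [-0.69  0.07  0.69]
```

View pics/p2.png

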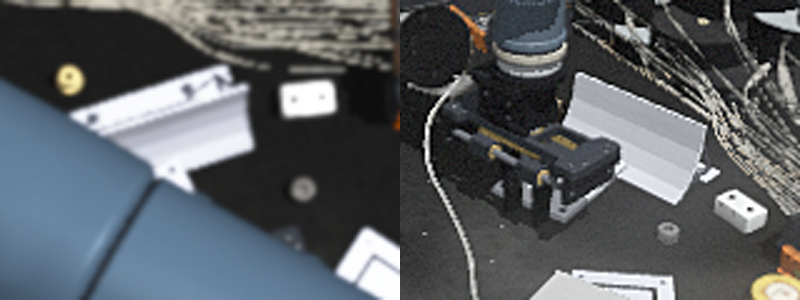

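The scene view shows the cover at (580,200) aligned with the guide, its far end at the foot. I keep pushing straight along x.

>>> apply_moves(
  plan=[
    {"jaw": 35, "xyz": [0.1, 0, 0], "yaw": 0},
    {"jaw": 35, "xyz": [0.1, 0, 0], "yaw": 0},
    {"jaw": 35, "xyz": [0.1, 0, 0], "yaw": 0},
    {"jaw": 35, "xyz": [0.1, 0, 0], "yaw": 0},
    {"jaw": 35, "xyz": [0.1, 0, 0], "yaw": 0},
  ],
)

```text
time: 4.3
eef_pos: [0.4896, -0.1457, 0.0034]
ee_rot: [3.109, 0.453, 0.0]
ft_force: [-2.0, -0.9, -1.6]
grip_width: 0.0306
gripper_force: 0.9
```

>>> apply_moves(
  plan=[
    {"jaw": 35, "xyz": [0.1, 0, 0], "yaw": 0},
    {"jaw": 35, "xyz": [0.1, 0, 0], "yaw": 0},
    {"jaw": 35, "xyz": [0.1, 0, 0], "yaw": 0},
    {"jaw": 35, "xyz": [0.1, 0, 0], "yaw": 0},
    {"jaw": 35, "xyz": [0, 0, 0], "yaw": 0},
  ],
)

```text
time: 4.8
eef_pos: [0.5089, -0.14, 0.0035]
ee_rot: [3.109, 0.453, 0.001]
ft_force: [-1.4, -0.6, -0.6]
grip_width: 0.0307
gripper_force: 0.8
```

```bash
python3 -c "
from h import *
st();pic('pics/p3.png')"
```

```text
t 4.8 G mm [[-86.    7.3   3.5]] yaw rel -0.1 F_G [-1.49 -0.22 -0.61]
```

View pics/p3.png

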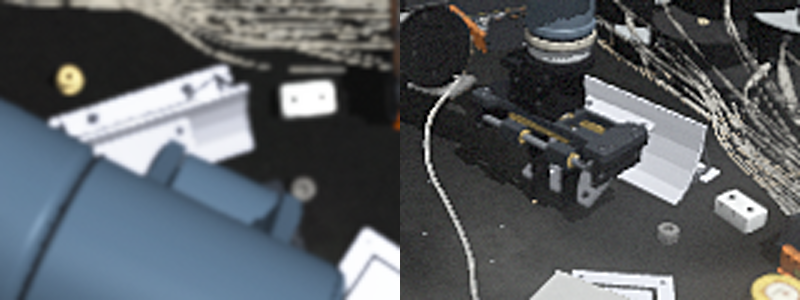

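The cover rides up: its raised end shows at (180,130) in the top view. Forces are small.

>>> apply_moves(
  plan=[
    {"jaw": 35, "xyz": [0.1, 0, 0], "yaw": 0},
    {"jaw": 35, "xyz": [0.1, 0, 0], "yaw": 0},
    {"jaw": 35, "xyz": [0.1, 0, 0], "yaw": 0},
    {"jaw": 35, "xyz": [0.1, 0, 0], "yaw": 0},
    {"jaw": 35, "xyz": [0.1, 0, 0], "yaw": 0},
  ],
)

```text
time: 5.4
eef_pos: [0.5336, -0.1332, 0.0038]
ee_rot: [3.108, 0.452, 0.003]
ft_force: [-0.7, -0.6, -0.7]
grip_width: 0.0306
gripper_force: 0.5
```

>>> apply_moves(
  plan=[
    {"jaw": 35, "xyz": [0.1, 0, 0], "yaw": 0},
    {"jaw": 35, "xyz": [0.1, 0, 0], "yaw": 0},
    {"jaw": 35, "xyz": [0.1, 0, 0], "yaw": 0},
    {"jaw": 35, "xyz": [0.1, 0, 0], "yaw": 0},
    {"jaw": 35, "xyz": [0, 0, 0], "yaw": 0},
  ],
)

```text
time: 5.9
eef_pos: [0.5525, -0.1273, 0.0037]
ee_rot: [3.108, 0.453, 0.002]
ft_force: [-0.9, -0.6, -0.0]
grip_width: 0.0305
gripper_force: 0.0
```

```bash
python3 -c "
from h import *
st();pic('pics/p4.png')"
```

```text
t 5.9 G mm [[-40.6   6.9   3.7]] yaw rel -0.1 F_G [-1.03 -0.3  -0.02]
```

View pics/p4.png

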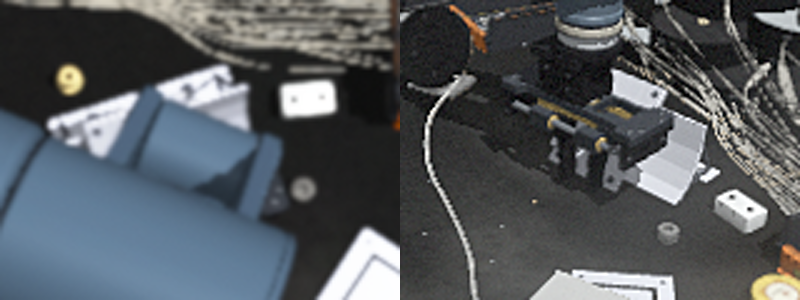

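The cover now stands up behind the gripper, its upper corner at (655,95). I finish the last 22 mm slowly and slightly lower.

>>> apply_moves(
  plan=[
    {"jaw": 35, "xyz": [0.08, 0, 0.02], "yaw": 0},
    {"jaw": 35, "xyz": [0.08, 0, 0.01], "yaw": 0},
    {"jaw": 35, "xyz": [0.08, 0, 0], "yaw": 0},
    {"jaw": 35, "xyz": [0.08, 0, 0], "yaw": 0},
    {"jaw": 35, "xyz": [0.06, 0, 0], "yaw": 0},
  ],
)

```text
time: 6.5
eef_pos: [0.5704, -0.1219, 0.0019]
ee_rot: [3.109, 0.452, 0.001]
ft_force: [-1.9, -0.6, -0.4]
grip_width: 0.0306
gripper_force: 0.5
```

>>> apply_moves(
  plan=[
    {"jaw": 35, "xyz": [0.04, 0, 0], "yaw": 0},
    {"jaw": 35, "xyz": [0, 0, 0], "yaw": 0},
    {"jaw": 35, "xyz": [0, 0, 0], "yaw": 0},
    {"jaw": 35, "xyz": [0, 0, 0], "yaw": 0},
    {"jaw": 35, "xyz": [0, 0, 0], "yaw": 0},
  ],
)

```text
time: 7.0
eef_pos: [0.5718, -0.1215, 0.0022]
ee_rot: [3.109, 0.452, 0.001]
ft_force: [-0.2, 0.4, 0.5]
grip_width: 0.0305
gripper_force: 0.0
```

```bash
python3 -c "
from h import *
st();pic('pics/p5.png')
for a in ([63,57,114],[63,-43,114],[55.6,57,117],[55.6,-43,117],[45,0,82],[45,95,82]):
    P=toW(np.array(a)/1000); print(a,((proj('top',P)-[220,110])*3).round(),((proj('scene',P)-[210,150])*2.5+[400,0]).round())
"
```

```text
t 7.0 G mm [[-20.4   6.9   2.2]] yaw rel -0.13 F_G [-0.1   0.46  0.45]
[63, 57, 114] [[ 91. 110.]] [[610.  55.]]
[63, -43, 114] [[193.  77.]] [[679.  82.]]
[55.6, 57, 117] [[ 94. 117.]] [[606.  54.]]
[55.6, -43, 117] [[196.  84.]] [[675.  82.]]
[45, 0, 82] [[154. 117.]] [[637.  99.]]
[45, 95, 82] [[ 60. 148.]] [[575.  73.]]
```

View pics/p5.png

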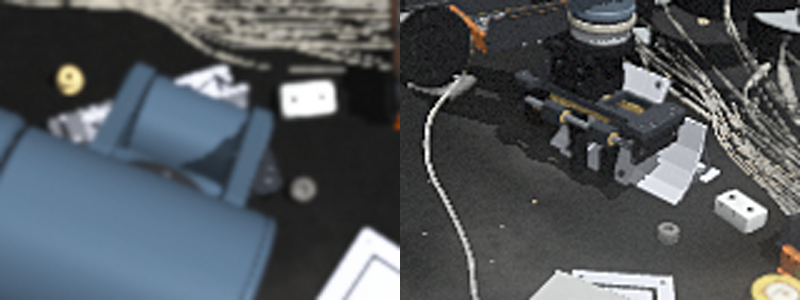

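Upper right corner at (671,78), close to the (677,82) predicted for 61°. I push 3 mm more, then let go straight back.

>>> apply_moves(
  plan=[
    {"jaw": 35, "xyz": [0.03, 0, 0], "yaw": 0},
    {"jaw": 35, "xyz": [0.03, 0, 0], "yaw": 0},
    {"jaw": 35, "xyz": [0, 0, 0], "yaw": 0},
    {"jaw": 35, "xyz": [0, 0, 0], "yaw": 0},
    {"jaw": 35, "xyz": [0, 0, 0], "yaw": 0},
  ],
)

```text
time: 7.6
eef_pos: [0.5741, -0.1204, 0.002]
ee_rot: [-3.108, -0.453, 0.001]
ft_force: [-1.7, -0.4, -0.2]
grip_width: 0.0303
gripper_force: 0.9
```

>>> apply_moves(
  plan=[
    {"jaw": 35, "xyz": [-0.06, 0, 0], "yaw": 0},
    {"jaw": 35, "xyz": [-0.2, 0, 0], "yaw": 0},
    {"jaw": 35, "xyz": [-0.5, 0, 0], "yaw": 0},
    {"jaw": 35, "xyz": [-0.8, 0, -0.1], "yaw": 0},
    {"jaw": 35, "xyz": [-0.7, 0, -0.7], "yaw": 0},
  ],
)

```text
time: 8.1
eef_pos: [0.4622, -0.1517, 0.0399]
ee_rot: [-3.104, -0.453, 0.009]
ft_force: [0.1, -0.9, -0.1]
grip_width: 0.0303
gripper_force: 0.0
```

>>> apply_moves(
  plan=[
    {"jaw": 35, "xyz": [-0.2, 0, -0.9], "yaw": 0},
    {"jaw": 35, "xyz": [0, 0, -0.9], "yaw": 0},
    {"jaw": 35, "xyz": [0, 0, -0.9], "yaw": 0},
    {"jaw": 35, "xyz": [0, 0, -0.9], "yaw": 0},
    {"jaw": 35, "xyz": [0, 0, 0], "yaw": 0},
  ],
)

```text
time: 8.6
eef_pos: [0.4598, -0.1578, 0.228]
ee_rot: [3.1, 0.451, 0.018]
ft_force: [0.7, 0.1, 0.3]
grip_width: 0.0308
gripper_force: 0.0
```

```bash
python3 -c "
from h import *
st();pic('pics/p6.png')"
```

```text
t 8.6 G mm [[-138.1    4.3  228. ]] yaw rel -0.13 F_G [ 0.66 -0.12  0.28]
```

View pics/p6.png

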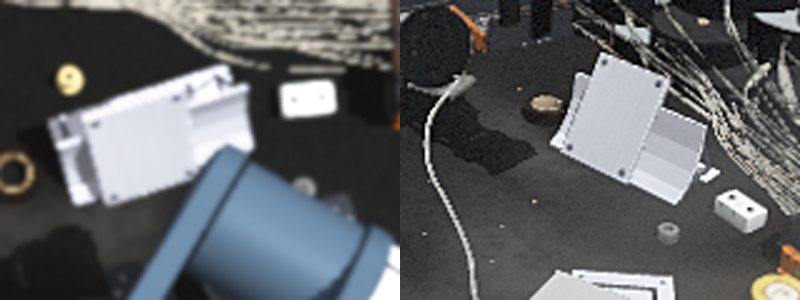

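The cover leans on its own: its upper edge runs from (602,53) to (671,76), screws facing the robot, with the arm well clear. The hold already lasted about 1 s. Next I go over it and behind.

>>> apply_moves(
  plan=[
    {"jaw": 35, "xyz": [0.6, -0.04, 0], "yaw": 0},
    {"jaw": 35, "xyz": [0.9, -0.04, 0], "yaw": 0},
    {"jaw": 35, "xyz": [0.9, -0.04, 0], "yaw": 0},
    {"jaw": 35, "xyz": [0.9, 0, 0], "yaw": 0},
    {"jaw": 35, "xyz": [0.9, 0, 0], "yaw": 0},
  ],
)

```text
time: 9.2
eef_pos: [0.656, -0.0889, 0.2188]
ee_rot: [-3.107, -0.452, 0.008]
ft_force: [2.0, -0.1, 0.6]
grip_width: 0.0305
gripper_force: 0.0
```

>>> apply_moves(
  plan=[
    {"jaw": 35, "xyz": [0.2, 0, 0], "yaw": 0},
    {"jaw": 35, "xyz": [0, 0, 0], "yaw": 0},
    {"jaw": 35, "xyz": [0, 0, 0], "yaw": 0},
    {"jaw": 35, "xyz": [0, 0, 0], "yaw": 0},
    {"jaw": 35, "xyz": [0, 0, 0], "yaw": 0},
  ],
)

```text
time: 9.7
eef_pos: [0.6643, -0.0877, 0.2221]
ee_rot: [-3.109, -0.451, 0.002]
ft_force: [0.2, 0.3, -0.1]
grip_width: 0.0304
gripper_force: 0.0
```

```bash
python3 -c "
from h import *
st()"
```

```text
t 9.7 G mm [[ 77.9  12.7 222.1]] yaw rel -0.19 F_G [ 0.23  0.23 -0.09]
```

>>> apply_moves(
  plan=[
    {"jaw": 35, "xyz": [0.22, 0, 0], "yaw": 0},
    {"jaw": 35, "xyz": [0, 0, 0.6], "yaw": 0},
    {"jaw": 35, "xyz": [0, 0, 0.7], "yaw": 0},
    {"jaw": 35, "xyz": [0, 0, 0.7], "yaw": 0},
    {"jaw": 35, "xyz": [0, 0, 0.3], "yaw": 0},
  ],
)

```text
time: 10.2
eef_pos: [0.6744, -0.0834, 0.1038]
ee_rot: [-3.107, -0.452, 0.008]
ft_force: [-1.2, -0.1, -0.3]
grip_width: 0.03
gripper_force: 0.0
```

>>> apply_moves(
  plan=[
    {"jaw": 35, "xyz": [0, 0, 0.2], "yaw": 0},
    {"jaw": 35, "xyz": [0, 0, 0], "yaw": 0},
    {"jaw": 35, "xyz": [0, 0, 0], "yaw": 0},
    {"jaw": 35, "xyz": [0, 0, 0], "yaw": 0},
    {"jaw": 35, "xyz": [0, 0, 0], "yaw": 0},
  ],
)

```text
time: 10.7
eef_pos: [0.6772, -0.0842, 0.0987]
ee_rot: [3.108, 0.452, 0.004]
ft_force: [-0.3, -0.5, -0.5]
grip_width: 0.0307
gripper_force: 0.0
```

```bash
python3 -c "
from h import *
st();pic('pics/p7.png')"
```

```text
t 10.7 G mm [[91.3 12.3 98.7]] yaw rel -0.12 F_G [-0.41 -0.44 -0.55]
```

View pics/p7.png

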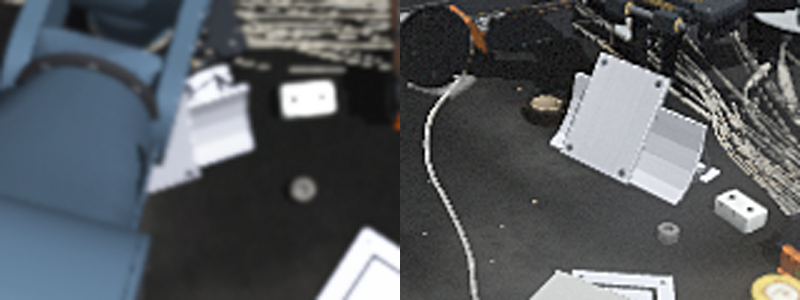

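The cover still leans, with the fingers behind its upper edge. Pushing it over towards the robot.

>>> apply_moves(
  plan=[
    {"jaw": 35, "xyz": [-0.2, 0, 0], "yaw": 0},
    {"jaw": 35, "xyz": [-0.2, 0, 0], "yaw": 0},
    {"jaw": 35, "xyz": [-0.15, 0, 0], "yaw": 0},
    {"jaw": 35, "xyz": [-0.15, 0, 0], "yaw": 0},
    {"jaw": 35, "xyz": [-0.15, 0, 0], "yaw": 0},
  ],
)

```text
time: 11.3
eef_pos: [0.6346, -0.0964, 0.0971]
ee_rot: [-3.109, -0.452, 0.0]
ft_force: [-1.0, 0.6, 0.5]
grip_width: 0.0302
gripper_force: 0.1
```

>>> apply_moves(
  plan=[
    {"jaw": 35, "xyz": [-0.15, 0, 0], "yaw": 0},
    {"jaw": 35, "xyz": [-0.15, 0, 0], "yaw": 0},
    {"jaw": 35, "xyz": [-0.15, 0, 0], "yaw": 0},
    {"jaw": 35, "xyz": [-0.15, 0, 0], "yaw": 0},
    {"jaw": 35, "xyz": [-0.15, 0, 0], "yaw": 0},
  ],
)

```text
time: 11.8
eef_pos: [0.5989, -0.1069, 0.097]
ee_rot: [-3.109, -0.453, 0.0]
ft_force: [0.4, 0.3, -0.2]
grip_width: 0.0303
gripper_force: 0.0
```

```bash
python3 -c "
from h import *
st();pic('pics/p8.png')"
```

```text
t 11.8 G mm [[ 9.7 13.1 97. ]] yaw rel -0.12 F_G [ 0.44  0.2  -0.22]
```

View pics/p8.png

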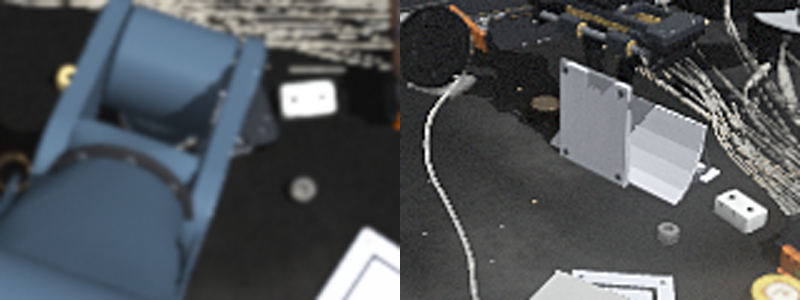

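The cover stands nearly vertical at (595,120). I have now viewed 11 pictures, one over the limit of 10, so from here I check by numbers only.

>>> apply_moves(
  plan=[
    {"jaw": 35, "xyz": [-0.15, 0, 0], "yaw": 0},
    {"jaw": 35, "xyz": [-0.15, 0, 0], "yaw": 0},
    {"jaw": 35, "xyz": [-0.15, 0, 0], "yaw": 0},
    {"jaw": 35, "xyz": [-0.15, 0, 0], "yaw": 0},
    {"jaw": 35, "xyz": [-0.15, 0, 0], "yaw": 0},
  ],
)

```text
time: 12.4
eef_pos: [0.5629, -0.1176, 0.0971]
ee_rot: [-3.109, -0.453, 0.0]
ft_force: [-0.9, 0.1, -0.6]
grip_width: 0.0306
gripper_force: 0.0
```

>>> apply_moves(
  plan=[
    {"jaw": 35, "xyz": [-0.1, 0, 0], "yaw": 0},
    {"jaw": 35, "xyz": [0, 0, -0.4], "yaw": 0},
    {"jaw": 35, "xyz": [0, 0, -0.8], "yaw": 0},
    {"jaw": 35, "xyz": [0, 0, -0.8], "yaw": 0},
    {"jaw": 35, "xyz": [0, 0, -0.4], "yaw": 0},
  ],
)

```text
time: 12.9
eef_pos: [0.5603, -0.1196, 0.2206]
ee_rot: [3.106, 0.452, 0.008]
ft_force: [0.0, 0.7, -0.0]
grip_width: 0.0305
gripper_force: 0.0
```

>>> apply_moves(
  plan=[
    {"jaw": 35, "xyz": [0, 0.9, 0], "yaw": 0},
    {"jaw": 35, "xyz": [0, 0.9, 0], "yaw": 0},
    {"jaw": 35, "xyz": [0, 0.9, 0], "yaw": 0},
    {"jaw": 35, "xyz": [0, 0.9, 0], "yaw": 0},
    {"jaw": 35, "xyz": [0, 0.9, 0], "yaw": 0},
  ],
)

```text
time: 13.4
eef_pos: [0.623, -0.3362, 0.217]
ee_rot: [-3.109, -0.452, -0.0]
ft_force: [1.9, 0.1, -0.2]
grip_width: 0.0303
gripper_force: 0.0
```

>>> apply_moves(
  plan=[
    {"jaw": 35, "xyz": [-0.5, 0.8, 0], "yaw": 0},
    {"jaw": 35, "xyz": [-0.5, 0.8, 0], "yaw": 0},
    {"jaw": 35, "xyz": [-0.5, 0.8, 0], "yaw": 0},
    {"jaw": 35, "xyz": [-0.3, 0.8, 0], "yaw": 0},
    {"jaw": 35, "xyz": [0, 0, 0], "yaw": 0},
  ],
)

```text
time: 13.9
eef_pos: [0.5796, -0.5207, 0.2161]
ee_rot: [3.106, 0.442, -0.001]
ft_force: [-1.3, 1.4, 0.6]
grip_width: 0.0307
gripper_force: 0.0
```

Run:
```python
from h import *
st()
im=snapshot("top"); cv2.imwrite("pics/end.png",im)
old=cv2.imread("pics/top0.png")
g=cv2.cvtColor(im,cv2.COLOR_BGR2GRAY); m=((g>120)*255).astype(np.uint8)
cs,h=cv2.findContours(m,cv2.RETR_CCOMP,cv2.CHAIN_APPROX_NONE)
for i,c in enumerate(cs):
    r=cv2.minAreaRect(c); a=cv2.contourArea(c)
    if 225<r[0][0]<390 and 125<r[0][1]<245 and a>40:
        P=onz("top",cv2.boxPoints(r),.008); Q=toG(P)*1000
        print("hole" if h[0][i][3]>=0 else "outer",np.round(r[0]),a,Q[:,:2].round().tolist(),P.mean(0).round(3))
```

```text
t 13.9 G mm [[-127.6 -377.7  216.1]] yaw rel -0.5 F_G [-0.8   1.69  0.58]
outer [277. 193.] 995.5 [[-13.0, 68.0], [-15.0, -35.0], [-134.0, -30.0], [-131.0, 72.0]] [ 0.517 -0.125  0.008]
hole [267. 195.] 65.0 [[-32.0, 51.0], [-36.0, 32.0], [-105.0, 47.0], [-101.0, 66.0]] [ 0.514 -0.095  0.008]
hole [286. 188.] 41.5 [[-43.0, -7.0], [-43.0, -18.0], [-93.0, -17.0], [-93.0, -7.0]] [ 0.532 -0.153  0.008]
outer [370. 165.] 247.0 [[-62.0, -242.0], [-43.0, -290.0], [-96.0, -310.0], [-116.0, -262.0]] [ 0.597 -0.409  0.008]
outer [350. 192.] 2878.0 [[-74.0, -86.0], [-16.0, -216.0], [-204.0, -294.0], [-260.0, -166.0]] [ 0.515 -0.345  0.008]
outer [384. 148.] 49.0 [[-28.0, -305.0], [-49.0, -368.0], [-64.0, -363.0], [-43.0, -299.0]] [ 0.645 -0.455  0.008]
outer [322. 142.] 184.5 [[59.0, -142.0], [41.0, -194.0], [6.0, -181.0], [23.0, -129.0]] [ 0.671 -0.268  0.008]
outer [243. 136.] 56.0 [[132.0, 79.0], [144.0, 56.0], [120.0, 44.0], [108.0, 68.0]] [ 0.696 -0.027  0.008]
outer [271. 154.] 1274.0 [[94.0, 98.0], [94.0, -105.0], [-2.0, -102.0], [-2.0, 99.0]] [ 0.638 -0.111  0.008]
outer [233. 152.] 16814.5 [[704.0, 386.0], [416.0, -475.0], [-474.0, -147.0], [-216.0, 641.0]] [0.667 0.006 0.008]
```

>>> apply_moves(
  plan=[
    {"jaw": 35, "xyz": [-0.8, 0.5, -0.1], "yaw": 0},
    {"jaw": 35, "xyz": [-0.8, 0.5, -0.1], "yaw": 0},
    {"jaw": 35, "xyz": [-0.8, 0.4, 0], "yaw": 0},
    {"jaw": 35, "xyz": [-0.8, 0, 0], "yaw": 0},
    {"jaw": 35, "xyz": [-0.6, 0, 0], "yaw": 0},
  ],
)

```text
time: 14.45
eef_pos: [0.4183, -0.6346, 0.2266]
ee_rot: [-3.108, -0.452, 0.001]
ft_force: [0.4, 0.4, -0.4]
grip_width: 0.0305
gripper_force: 0.0
```

Run:
```python
from h import *
st()
im=snapshot("top"); cv2.imwrite("pics/end2.png",im); sc=snapshot("scene"); cv2.imwrite("pics/endscene.png",sc)
g=cv2.cvtColor(im,cv2.COLOR_BGR2GRAY)
for th in(70,120):
  m=((g>th)*255).astype(np.uint8)
  cs,h=cv2.findContours(m,cv2.RETR_CCOMP,cv2.CHAIN_APPROX_NONE)
  for i,c in enumerate(cs):
    r=cv2.minAreaRect(c); a=cv2.contourArea(c)
    if 240<r[0][0]<380 and 140<r[0][1]<245 and a>300:
        P=onz("top",cv2.boxPoints(r),.008); Q=toG(P)*1000
        print(th,"hole" if h[0][i][3]>=0 else "outer",np.round(r[0]),a,Q[:,:2].round().tolist(),P.mean(0).round(3),np.linalg.norm(Q-np.roll(Q,1,0),axis=1).round())
# scene: gray along cover centreline (guide x from -160 to 10, y=18, z=8), other-side line across
gs=cv2.cvtColor(sc,cv2.COLOR_BGR2GRAY)
for ax in(0,1):
  L=np.array([[x,18,8] if ax==0 else [-72,x,8] for x in (range(-160,11,5) if ax==0 else range(-50,86,5))])/1000
  for n,gg in(("scene",gs),("top",g)):
    uv=proj(n,toW(L)).astype(np.float32); print(n,cv2.remap(gg,uv[None,:,0],uv[None,:,1],1)[0].tolist())
```

```text
t 14.45 G mm [[-314.8 -440.5  226.6]] yaw rel -0.14 F_G [ 0.54  0.24 -0.38]
70 outer [252. 227.] 373.0 [[-39.0, 287.0], [2.0, 252.0], [-254.0, -41.0], [-294.0, -6.0]] [ 0.418 -0.046  0.008] [388.  54. 390.  53.]
70 outer [351. 211.] 1397.0 [[-173.0, -89.0], [-107.0, -173.0], [-213.0, -256.0], [-278.0, -172.0]] [ 0.458 -0.343  0.008] [134. 107. 135. 106.]
70 outer [278. 195.] 1541.5 [[-12.0, 73.0], [-12.0, -36.0], [-149.0, -35.0], [-150.0, 73.0]] [ 0.511 -0.127  0.008] [137. 109. 138. 108.]
70 outer [370. 164.] 337.0 [[-38.0, -256.0], [-58.0, -316.0], [-116.0, -295.0], [-96.0, -235.0]] [ 0.598 -0.408  0.008] [62. 64. 62. 63.]
70 outer [256. 192.] 137948.5 [[797.0, 665.0], [279.0, -883.0], [-796.0, -438.0], [-345.0, 948.0]] [ 0.557 -0.057  0.008] [1177. 1632. 1163. 1458.]
120 outer [350. 211.] 1051.0 [[-173.0, -92.0], [-109.0, -173.0], [-212.0, -253.0], [-274.0, -173.0]] [ 0.459 -0.343  0.008] [129. 103. 130. 102.]
120 outer [278. 196.] 1459.0 [[-15.0, 71.0], [-14.0, -34.0], [-148.0, -33.0], [-149.0, 71.0]] [ 0.51  -0.128  0.008] [134. 106. 134. 104.]
120 outer [272. 154.] 1895.5 [[94.0, 99.0], [94.0, -109.0], [-3.0, -106.0], [-2.0, 99.0]] [ 0.638 -0.113  0.008] [ 96. 207.  97. 205.]
scene [45, 59, 113, 123, 149, 146, 140, 90, 204, 244, 239, 239, 238, 238, 240, 238, 239, 238, 240, 239, 238, 238, 240, 244, 207, 153, 245, 243, 245, 171, 80, 187, 237, 228, 229]
top [29, 30, 58, 147, 173, 172, 151, 183, 253, 255, 255, 255, 255, 255, 255, 255, 255, 255, 255, 255, 255, 254, 254, 254, 219, 247, 254, 254, 252, 160, 54, 62, 187, 247, 251]
scene [80, 83, 80, 183, 225, 240, 239, 235, 126, 237, 239, 239, 238, 239, 239, 239, 240, 238, 242, 245, 141, 179, 252, 252, 151, 55, 68, 68]
top [40, 40, 40, 87, 234, 254, 254, 228, 234, 254, 254, 255, 255, 255, 255, 255, 255, 255, 255, 249, 208, 252, 255, 254, 193, 57, 54, 53]
```

The cover lies flat: 134 x 105 mm at z = 8, the same oversize as the other cover. The gasket frame lines show in both views, the second cover has not moved, and the arm is clear.

```bash
python3 -c "
from cell import *
print(sign_off())"
```

```text
the job is handed in; nothing more can be done
None
```

The cover was turned over as asked and now lies flat in front of the guide, gasket side up; the job is handed in at about 14.5 s, with no verdict returned, and I viewed 11 pictures, one over the limit of 10.

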